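Unclamp the shackle pin and fit it through its bracket

ROBOT

A 7-joint arm with a two-finger parallel gripper is mounted at the origin on the work surface. World frame = base frame: x ahead of the robot, y to its left, z up, the work surface at z = 0. Lengths are in mm, angles in rad, forces in N, time in s.
With the tool pointing down it reaches from about 425 to 925 mm from the base axis. Payload 6.8 kg.
Tool frame: the origin (TCP) lies midway between the tips of the shut fingers; the grasp point (between the pads) lies 19 mm behind it (bot.tcp_to_grasp is the distance from the TCP to the grasp point, in mm); z points along the fingers, x is the direction in which the jaws open and shut, and the axes are right-handed (so a half turn about z gives the same grasp; the last joint's range is limited). The gripper opens to 85 mm and grips with 20 to 120 N. Pads are 22 mm wide; open, the fingers measure 114 mm over their backs; the gripper's body (76 mm by 85 mm) begins 54 mm behind the grasp point. The pads swing forward as they close: fully open they stand 13 mm farther back than shut.
Start: joints at [1.056, 0.477, 0.022, 1.555, -0.011, 1.109, -0.083], TCP at [267.09, -619.928, 210.208] pointing down, gripper open.
Joint ranges: [-2.96, 2.96], [-0.34, 2.1], [-1.41, 1.46], [0.24, 2.44], [-1.37, 4.51], [0.17, 1.92], [-2.96, 2.96]. Speed limits (rad/s): [2.39, 2.39, 3.14, 3.14, 3.14, 3.14, 3.14].

INTERFACE

Orientations are given as a unit quaternion [w, x, y, z].
In Python, from plant import bot, grab_frame, recognise, masks_of, mark_of gives the robot as it stands.
- The arm moves only by the tool drive_tool, never from a script. Its argument "moves" is a list of rows, each a list of 7 numbers: the shift along the world's x, y, z in mm, then the turn, a rotation vector about the world's x, y, z in rad, then the gripper command: -1 is fully open, 1 is shut, values between are in proportion. In form: [[dx, dy, dz, rx, ry, rz, hand], ...]. A call has exactly 5 rows; each row is the pose to reach, as a shift and turn from the pose measured when the call began; what a row does not reach only later rows make up. A row lasts 1/8 s, in which the tool goes at most 62.5 mm and 10.7 degrees, less where a joint would pass 70% of its speed; a pose out of reach is approached as far as the arm can. A call with a gripper value outside its range is refused whole. The fingers move at their own pace and stop on an object; "newtons" is the grip in N (left out, the last holds). Time passes only in rows, so rows that repeat a pose let the fingers close, or fill a call up. It gives the time, the measured TCP pose, the force and the opening at its end, in the units of the state.
- bot.sense(): the state, without advancing time (a new reading comes with each control period).
- grab_frame(name): name is "scene" or "top" or "wrist"; returns a dict with "pixels" (420x560x3 uint8, red, green, blue), "fx", "fy", "cx", "cy" (pixels), "cam_to_world" (4x4, takes a point from camera to world coordinates). Camera axes: x right, y up, looking along -z (the intrinsics and any distortion apply to the point x, -y, -z); pixel columns grow to the right and rows downward; lengths in mm; the calibration is good to about 2 mm. A picture is of the moment at which its call begins. There is no depth.
- bot.job_done(): hands the job in, once; it reports no verdict.
Trained networks look in the newest picture that a camera, given by its name, has taken for a name from the list of things; names that differ only in an ending like _2 or _b are one class to them, and where a whole thing is asked for, a point or a joint stands for the part that bears it (a point fixed in the world has none). Each returns a list of dicts, best first, with "p" (0 to 1); they miss things now and then, are a little off and sometimes report something else, mostly with a low value. They report only what shows in the picture. A call takes as long as a camera call. They do not tell look-alikes from the thing itself.
- recognise(camera, query): "centre" ([x, y, z] in mm, in world coordinates, good to about 4 mm: the middle of the surface that is visible of it).
- masks_of(camera, query): "pixels" (420x560 bool, what is visible of it).
- mark_of(camera, query): "centre" ([x, y, z] in mm, in world coordinates, good to about 4 mm: a listed point, or the origin of a listed thing).
The state is a dict: "time": time; "joint_pos": joint angles; "joint_vel": joint speeds; "effort": joint torques, N m; "tcp_pos": TCP position; "ee_rot": TCP orientation; "ft_force": force on the tool from outside, world axes, zero at the start; "torque": the same for the moment, N m; "width": opening from 0.0 (shut) to 1.0 (fully open).
Only numpy, scipy, OpenCV 4.12 (cv2) and the standard library are available. Lean on these libraries where they do the work, as an engineer would, in place of code of your own. Each camera call takes 0.05 s, during which the arm holds its last target. There are 200 camera calls.

TASK

Throw the toggle clamp's handle fully over so that the clamp stays open, take the steel pin out of the fixture by its bare end and lay it in the two-notch V-rest, letting go of it. Then take it again by its thick head and slide it through both ears of the grey bracket, from either side, until the head is fully home against the ear; let go and leave it there. Do not drop the pin on the bench, and leave the tools and other loose things where they are.

Things in the scene. Friction and masses are not known exactly. Their poses are not given: they have to be found in the camera images.
- pin: Loose steel pin, 150 mm long, 0.2 to 0.4 kg. Origin on its axis at mid-length, close to the centre of mass; x along the axis to the tip. Head: 24 mm diameter, x = -75 to -35 mm. Shank: 18 mm diameter, x = -35 to 65, then a taper to 10 mm diameter at x = 75. Starts clamped in the fixture, axis level, 55 mm above the bench.
- fixture: Fixed fixture; origin on the bench under the pin's middle, z up, x along the clamped pin to its tip, y to the clamp tower, away from the robot. A channel, open above, with walls as high as the pin's top (67 mm) shuts in head and half the shank (x = -87 to 15 mm, 1.5 mm play): no grip there. The tip half sticks out freely. Base plate 16 mm high, x = -100 to 25. Unclamped, the pin lifts straight up.
- clamp_handle (a joint): Handle angle, rad: 0 = clamped, handle upright; grows as the handle swings towards the fixture's +y, to its stop at 1.15 (66 degrees). Over-centre: it resists up to about 0.14 (some 5 N at the grip), then gives way and the arm rises. It stays where it is left once open; fully thrown means above 0.9.
- clamp_grip (a point): Point on the handle's axis 78 mm from its pivot, in the upper part of the black round grip (18 mm diameter, 32 to 95 mm from the pivot; its top is 193 mm above the bench when clamped). Pinched along the pivot axis, the handle can turn between the fingers.
- clamp_pivot (a point): Pivot of the clamp's handle, at x = -55, y = 84 mm of the fixture, 98 mm above the bench; pivot axis = x of the fixture. When clamped the 60 mm arm points to the fixture's -y, over the pin's head, and presses it down with about 12 N through a sprung rubber foot; opened it stands nearly upright.
- rest: Fixed V-rest: base 90 x 70 mm, 10 mm high, two 90 degree V-notches, each 10 mm wide along x, at x = -22 and 22 mm, their tips 76 mm high. Origin on the bench under its middle; x along the notches. The shank lies in both notches, either way round, its axis 65 mm above the bench; pin's middle over the rest's middle within 7 mm, so that the head stays clear of the notches.
- bracket: Fixed grey bracket: base 100 x 90 mm, 10 mm high, two upright ears 56 mm wide, 98 mm high, 10 mm thick, outer faces at x = -35 and 35 mm. Origin on the bench under its middle; x along the hole axis, z up. Each ear has a chamfered 21 mm hole, axis 70 mm above the bench. With the head home against an ear (from either side) the pin's middle is over the bracket's middle.
- wrench: Bystander: loose flat steel wrench 160 mm long, lying between the task's things.
- bearing: Bystander: loose steel ring 60 mm in diameter, 18 mm high, lying between the task's things.
- spray: Bystander: loose grey can, 60 mm in diameter, 170 mm high, on the left side.
- jar: Bystander: loose jar, 70 mm in diameter, 90 mm high, on the right side.
- driver: Bystander: loose screwdriver 200 mm long, 30 mm high, lying towards the far side.
Things that resemble listed ones, but are neither listed nor needed, are in the scene too. Leave any purple or white look-alike of the fixture alone. Of the things shaped like the pin, the steel one is meant.

How it is judged:
By the outcome, as a careful person would: the job done as asked, in the order asked, and still so for the second after the job is handed in, with the robot touching nothing.
It also fails if it takes over 72 s, if anything falls off the work surface, if the arm or the gripper's body presses on something with over 40 N, if the wrist force passes 120 N, or if a joint passes its speed limit or range.

## Working session

There is one attempt and no reset: what is moved stays moved. The work goes in short steps, Python scripts to look and compute and a tool call to move; the robot and the scene stay as the last step left them, time stands still between calls to the robot, and variables do not carry over. Pictures are saved under pics/ and viewed, about 8 in all and at most 12, crops included, and the job is handed in when it is done.

Besides the shell and the picture viewer there is one more tool, called after ">>>" as name(argument=value, ...) on one line, values as JSON. drive_tool: Moves the arm, as the interface text tells. Its arguments: {"type":"object","properties":{"moves":{"type":"array","items":{"type":"array","items":{"type":"number"}}},"newtons":{"type":"number"}},"required":["moves"]}

```bash
mkdir -p pics; ls; cat > h.py <<'E'
import numpy as np, cv2
from plant import bot, grab_frame, recognise, masks_of, mark_of
def save(f,n,crop=None,s=1):
    im=f["pixels"][:,:,::-1]
    if crop: x0,y0,x1,y1=crop; im=im[y0:y1,x0:x1]
    im=cv2.resize(im,None,fx=s,fy=s,interpolation=cv2.INTER_CUBIC); cv2.imwrite("pics/"+n,im)
def ray(f,u,v):
    T=np.array(f["cam_to_world"]); d=np.array([(u-f["cx"])/f["fx"],-(v-f["cy"])/f["fy"],-1.])
    return T[:3,3],T[:3,:3]@d
def at_z(f,u,v,z):
    o,d=ray(f,u,v); return o+d*(z-o[2])/d[2]
def proj(f,p):
    T=np.array(f["cam_to_world"]); q=T[:3,:3].T@(np.array(p,float)-T[:3,3])
    return np.array([f["cx"]+f["fx"]*q[0]/-q[2], f["cy"]-f["fy"]*q[1]/-q[2]])
E
python3 - <<'E'
from h import *
np.set_printoptions(precision=1,suppress=True)
for c in ["top","scene"]:
    f=grab_frame(c); save(f,c+"1.png",s=1.4); print(c,[k for k in f],f["fx"],f["cx"],f["cy"],np.array(f["cam_to_world"])[:3].tolist())
    for q in ["pin","fixture","clamp_grip","clamp_pivot","rest","bracket"]:
        for r in mark_of(c,q)[:4]: print(q,round(r["p"],2),np.array(r["centre"]),proj(f,r["centre"]))
print(bot.sense())
E
```

```text
pics
top ['pixels', 'fx', 'fy', 'cx', 'cy', 'cam_to_world'] 379.083731657054 278.3355215999854 210.9814807619685 [[0.05286963110145363, 0.9720524619199956, -0.22873306141105096, 206.22658686957334], [-0.9985904179948215, 0.0525388159190791, -0.007539887979862931, -75.77462008170438], [0.004688197534655881, 0.22880927449973817, 0.9734599820777327, 1276.3472728626011]]
pin 0.84 [283.9 223.8   9.5] [187.3 271.1]
pin 0.69 [ 440.7 -226.8   53.9] [326.4 229.2]
pin 0.18 [543.4 463.2  -0.6] [127.7 192.7]
fixture 0.92 [ 212.2 -313.1   -0.9] [348.9 302.1]
fixture 0.71 [ 444.4 -230.4   -1.5] [325.4 231.1]
fixture 0.56 [ 268.6 -614.7   -0.6] [440.3 289.6]
clamp_grip 0.59 [ 536.3 -187.7  174.2] [319.3 190.2]
clamp_grip 0.5 [ 371.3 -597.8  181.9] [459.4 251.5]
clamp_grip 0.43 [ 534.8 -184.6  104.2] [315.9 196.8]
clamp_grip 0.42 [ 309.1 -277.7  176.8] [348.4 267.3]
clamp_pivot 0.93 [ 367.6 -600.3   96.4] [447.3 256.1]
clamp_pivot 0.91 [ 533.7 -184.8  100. ] [315.9 197.5]
clamp_pivot 0.91 [ 307.2 -285.4  103.1] [346.5 270. ]
clamp_pivot 0.7 [471.5 229.7  -1.7] [192.2 216.4]
rest 0.8 [625.5  29.    1
[... 813 characters left out ...]
3] [235.3 166.1]
clamp_pivot 0.9 [ 534.8 -187.6  100.8] [248.3 224.8]
clamp_pivot 0.8 [ 366.5 -599.7   97.2] [153.1 185.6]
clamp_pivot 0.76 [ 306.5 -282.3   97.7] [237.  182.9]
rest 0.94 [628.1  33.5  -1. ] [308.7 272. ]
rest 0.15 [ 537.6 -188.5   99.3] [247.9 225.6]
bracket 0.56 [470.8 229.9  -1.4] [368.4 244.7]
{'time': 0.7, 'joint_pos': array([ 1.1,  0.5,  0. ,  1.6, -0. ,  1.1, -0.1]), 'joint_vel': array([-0.,  0.,  0.,  0., -0.,  0.,  0.]), 'effort': array([ -0. , -59.6,   1.6, -28.1,   0. ,   0. ,   0. ]), 'tcp_pos': array([ 267.1, -619.9,  210.3]), 'ee_rot': array([ 0. ,  0.8, -0.5,  0. ]), 'ft_force': array([0.1, 0.1, 0.6]), 'torque': array([0., 0., 0.]), 'width': 0.9998685921289333}
```

View pics/top1.png

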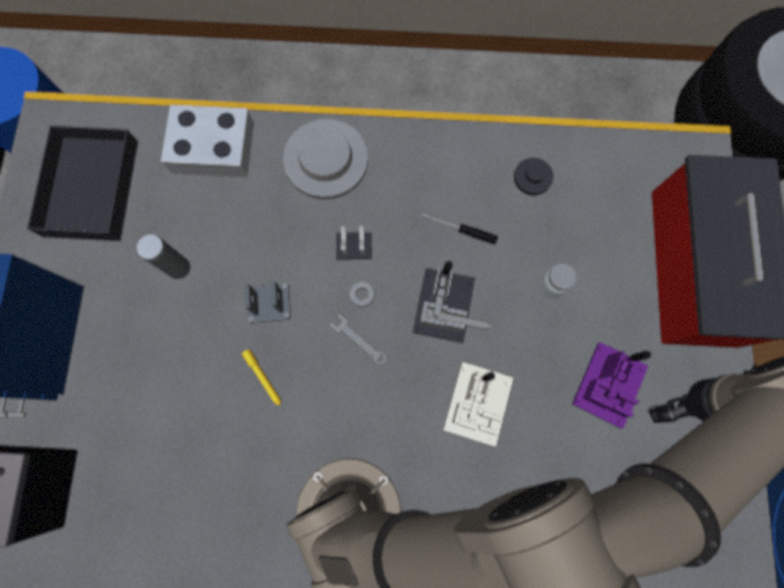

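View pics/scene1.png

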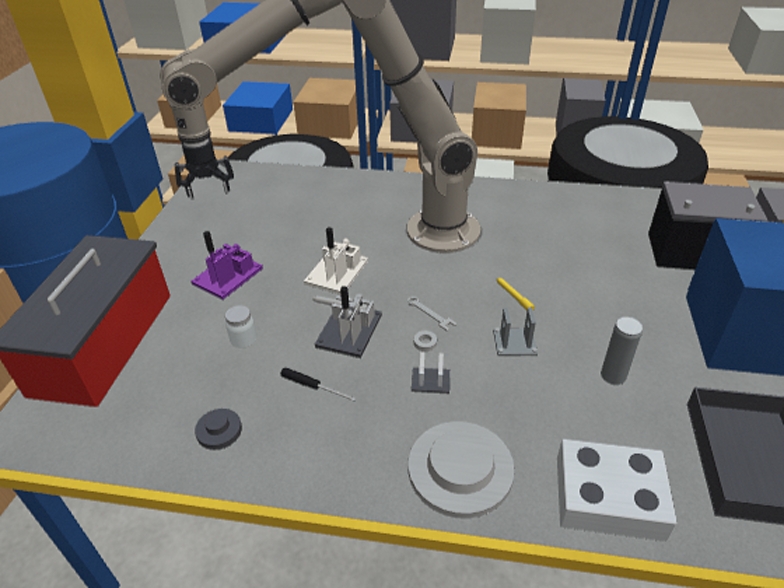

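```bash
python3 - <<'E'
from h import *
from scipy.spatial.transform import Rotation as R
s=bot.sense(); q=s["ee_rot"]; M=R.from_quat([q[1],q[2],q[3],q[0]]).as_matrix(); print(M.round(3), np.degrees(np.arctan2(M[1,0],M[0,0])), s["joint_pos"].round(2))
f=grab_frame("top")
for n in ["spray","bearing","wrench","jar","driver"]:
    r=recognise("top",n)[:2]; print(n,[(round(a["p"],2),np.round(a["centre"])) for a in r])
save(f,"crop1.png",(170,140,370,270),4)
E
```

```text
[[ 0.396 -0.918  0.   ]
 [-0.918 -0.396 -0.   ]
 [ 0.    -0.    -1.   ]] -66.69311181747548 [ 1.06  0.48  0.02  1.56 -0.01  1.11 -0.08]
spray [(0.84, array([534., 445., 140.]))]
bearing [(0.77, array([501.,   1.,  17.]))]
wrench [(0.78, array([391.,  12.,   6.])), (0.44, array([ 529., -194.,  153.]))]
jar [(0.75, array([ 540., -454.,   91.]))]
driver [(0.79, array([ 676., -269.,   23.]))]
```

View pics/crop1.png

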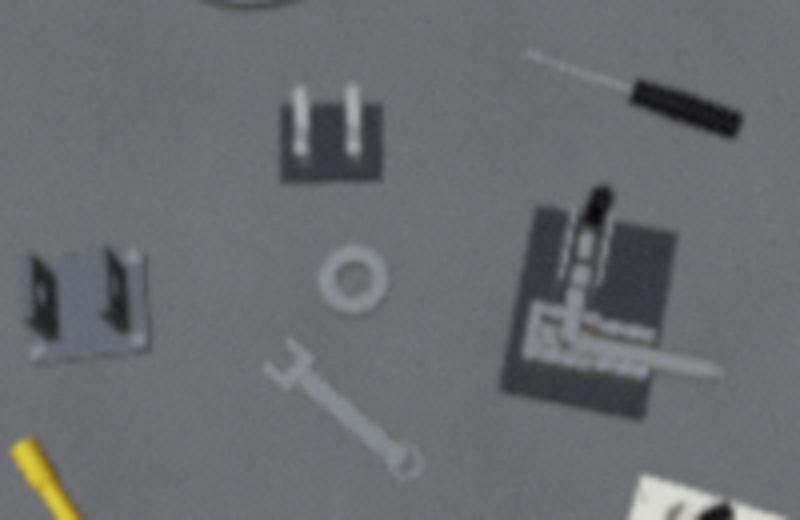

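>>> drive_tool(moves=[[0, 0, 60, 0, 0, -0.1, -1], [25, 40, 100, 0, 0, -0.2, -1], [55, 90, 120, 0, 0, -0.3, -1], [85, 140, 130, 0, 0, -0.4, -1], [115, 190, 130, 0, 0, -0.53, -1]], newtons=30)

```text
time: 1.62
tcp_pos: [383.3, -428.6, 341.6]
ee_rot: [0.0, -0.661, 0.751, -0.001]
ft_force: [1.0, 0.0, 0.4]
width: 1.0
```

>>> drive_tool(moves=[[25, 50, 0, 0, 0, 0, -1], [50, 100, 0, 0, 0, 0, -1], [75, 150, 0, 0, 0, 0, -1], [97, 200, 0, 0, 0, 0, -1], [117, 228, 0, 0, 0, 0, -1]])

```text
time: 2.25
tcp_pos: [501.2, -197.4, 342.0]
ee_rot: [0.001, -0.662, 0.75, -0.001]
ft_force: [0.1, -1.1, 0.2]
width: 1.005
```

```bash
python3 - <<'E'
from h import *
np.set_printoptions(precision=1,suppress=True)
f=grab_frame("wrist"); save(f,"w1.png",s=1.2); T=np.array(f["cam_to_world"]); print(T, f["fx"],f["cx"],f["cy"], bot.sense()["tcp_pos"])
for q in ["pin","fixture","clamp_grip","clamp_pivot"]:
    for r in mark_of("wrist",q)[:3]: print(q,round(r["p"],2),np.array(r["centre"]),proj(f,r["centre"]))
E
```

```text
[[  -0.1    0.9    0.3  581. ]
 [  -1.    -0.1   -0.  -206.8]
 [   0.    -0.3    0.9  505.1]
 [   0.     0.     0.     1. ]] 376.4371531701289 285.4538924172058 205.9648939604409 [ 503.8 -193.3  341.9]
pin 0.87 [288.4 223.4  12.9] [ 28.5 319.1]
pin 0.7 [ 444.7 -232.2   51.5] [318.1 192.8]
fixture 0.95 [ 446.5 -228.3    0.6] [312.  181.6]
fixture 0.58 [ 212.6 -315.6   -4.6] [381.8 316.6]
clamp_grip 0.88 [ 536.9 -191.2  177.5] [273.  137.6]
clamp_grip 0.77 [ 307.5 -274.9  177.4] [381.6 346.6]
clamp_pivot 0.87 [ 303.8 -283.7   97.7] [373.2 305.8]
clamp_pivot 0.65 [ 538.4 -186.    96.6] [270.2 126.2]
```

View pics/w1.png

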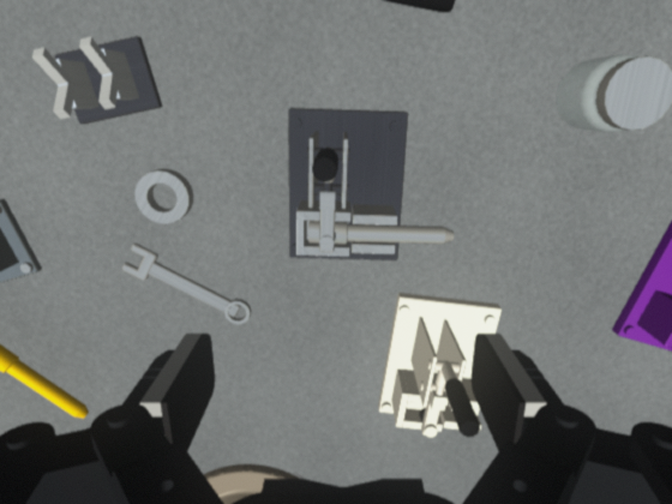

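```bash
python3 - <<'E'
from h import *
np.set_printoptions(precision=1,suppress=True)
f=grab_frame("wrist")
tip=at_z(f,454.5/1.2,237/1.2,55); a=at_z(f,350/1.2,234/1.2,55); ht=at_z(f,326/1.2,160/1.2,193)
d=tip-a; print(tip,a,ht,np.degrees(np.arctan2(d[1],d[0])))
# base corners z=16 
c=[at_z(f,u/1.2,v/1.2,16) for u,v in [(290,109),(407,112),(396,260),(290,258)]]
print(np.array(c)); 
for i,j in [(0,1),(3,2)]: e=c[j]-c[i]; print(np.linalg.norm(e),np.degrees(np.arctan2(e[1],e[0])))
E
```

```text
[ 428.2 -310.7   55. ] [ 445.5 -203.2   55. ] [ 541.1 -195.8  193. ] -99.11304345369615
[[ 575.6 -157.5   16. ]
 [ 557.2 -277.3   16. ]
 [ 396.  -251.1   16. ]
 [ 414.2 -130.6   16. ]]
121.23391224548755 -98.74921809167245
121.8460788744012 -98.55881413040898
```

```bash
python3 - <<'E'
from h import *
np.set_printoptions(precision=1,suppress=True)
f=grab_frame("wrist"); T=np.array(f["cam_to_world"]); print(T[:3,3],bot.sense()["tcp_pos"])
print(np.abs(f["pixels"][:,:,::-1].astype(int)-cv2.resize(cv2.imread("pics/w1.png"),(560,420))).mean())
g=grab_frame("top")
def o(P): return P
for n,F,pts in [("top",g,[(170+722/4,140+372/4,55),(170+600/4,140+348/4,55),(170+600/4,140+195/4,193)])]:
    t,a,h=[at_z(F,*p) for p in pts]; d=t-a; print(n,t,a,h,np.degrees(np.arctan2(d[1],d[0])))
for r in mark_of("wrist","clamp_grip")[:2]+mark_of("wrist","fixture")[:1]+mark_of("wrist","pin")[:2]: print(r["centre"],proj(f,r["centre"]))
save(f,"w2.png",(200,60,400,240),4)
E
```

```text
[ 579.6 -211.6  504.6] [ 499.5 -202.1  341.6]
5.823732993197279
top [ 432.1 -305.7   55. ] [ 446.7 -205.6   55. ] [ 535.4 -187.7  193. ] -98.28503439076272
[535.4, -191.2, 174.4] [267.4 137.7]
[305.8, -278.4, 177.6] [381.5 346.5]
[210.1, -314.2, 0.3] [379.6 318.8]
[287.7, 224.3, 13.0] [ 25.5 320.3]
[446.8, -230.6, 49.0] [312.7 189.8]
```

View pics/w2.png

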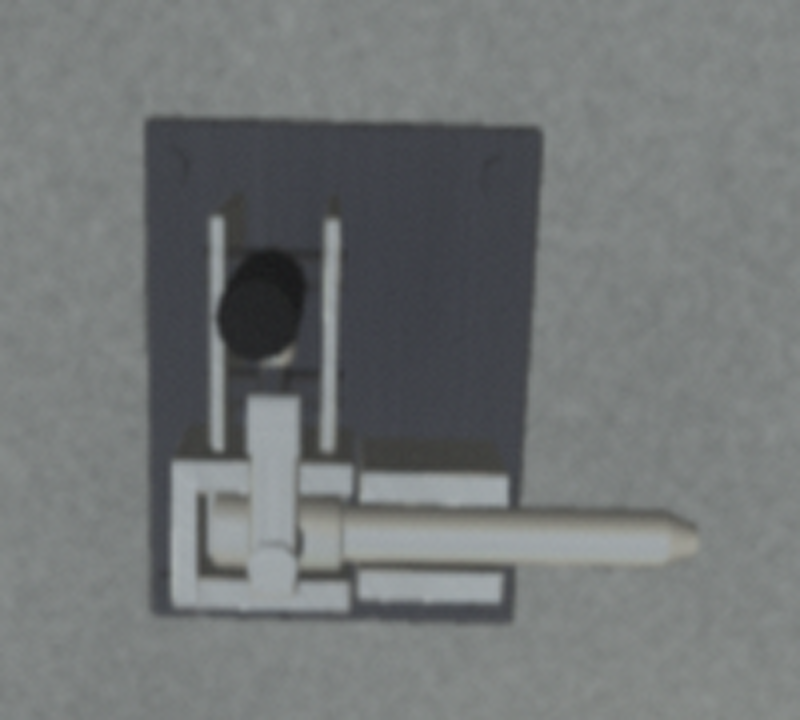

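```bash
python3 - <<'E'
from h import *
np.set_printoptions(precision=1,suppress=True)
f=grab_frame("wrist"); print(bot.sense()["tcp_pos"]); f=grab_frame("wrist"); s=bot.sense(); print(s["tcp_pos"],np.array(f["cam_to_world"])[:3,3])
P=lambda u,v,z: at_z(f,200+u/4,60+v/4,z)
t,a,h=P(699,540,55),P(345,533,55),P(260,318,193); d=t-a; print(t,a,h,np.degrees(np.arctan2(d[1],d[0])))
c=[P(148,118,16),P(542,127,16),P(513,622,16),P(150,614,16)]; print(np.mean(c,0))
for i,j in [(0,1),(3,2)]: e=c[j]-c[i]; print(np.linalg.norm(e),np.degrees(np.arctan2(e[1],e[0])))
for nm in ["clamp_grip","pin","fixture","clamp_pivot"]:
  for r in mark_of("wrist",nm)[:3]: print(nm,np.array(r["centre"]))
E
```

```text
[ 500.  -201.2  341.6]
[ 500.1 -201.1  341.6] [ 579.9 -210.8  504.7]
[ 432.4 -305.4   55. ] [ 448.9 -196.3   55. ] [ 537.1 -189.3  193. ] -98.58192732596765
[ 488.5 -199.3   16. ]
122.32401775638262 -98.60695373219411
125.03252197352866 -98.75250708923213
clamp_grip [ 306.  -277.5  176.2]
clamp_grip [ 537.7 -187.7  173.2]
pin [ 445.5 -231.2   52.2]
fixture [ 446.4 -228.4    2.8]
fixture [ 211.4 -315.    -1.2]
clamp_pivot [ 306.3 -284.6   96.8]
clamp_pivot [630.   32.    0.8]
```

>>> drive_tool(moves=[[20, 6, -20, 0, 0, -0.026, -1], [36, 12, -60, 0, 0, -0.026, -1], [36, 12, -110, 0, 0, -0.026, -1], [36, 12, -160, 0, 0, -0.026, -1], [36, 12, -184, 0, 0, -0.026, -1]])

```text
time: 3.72
tcp_pos: [534.6, -188.2, 154.6]
ee_rot: [-0.001, -0.651, 0.759, 0.0]
ft_force: [-0.2, 0.5, 0.2]
width: 1.002
```

>>> drive_tool(moves=[[0, 0, 0, 0, 0, 0, -0.2], [0, 0, 0, 0, 0, 0, 0.2], [0, 0, 0, 0, 0, 0, 1], [0, 0, 0, 0, 0, 0, 1], [0, 0, 0, 0, 0, 0, 1]], newtons=30)

```text
time: 4.35
tcp_pos: [535.4, -188.9, 156.0]
ee_rot: [-0.001, -0.651, 0.759, -0.001]
ft_force: [-1.1, -0.8, 6.0]
width: 0.193
```

>>> drive_tool(moves=[[9, -1.4, -0.6, 0, 0, 0, 1], [18, -2.8, -2.2, 0, 0, 0, 1], [27, -4, -5, 0, 0, 0, 1], [35.6, -5.4, -8.8, 0, 0, 0, 1], [43.5, -6.6, -13.6, 0, 0, 0, 1]])

```text
time: 4.97
tcp_pos: [581.5, -196.1, 143.6]
ee_rot: [0.001, -0.651, 0.759, -0.003]
ft_force: [0.3, -1.0, 8.4]
width: 0.192
```

>>> drive_tool(moves=[[4.8, -0.5, -6.9, 0, 0, 0, 1], [11.3, -1.5, -13.6, 0, 0, 0, 1], [17, -2.3, -21, 0, 0, 0, 1], [22, -3.1, -29, 0, 0, 0, 1], [22, -3.1, -29, 0, 0, 0, 1]])

```text
time: 5.6
tcp_pos: [609.6, -200.5, 116.8]
ee_rot: [0.004, -0.651, 0.759, -0.007]
ft_force: [6.0, -2.4, 6.9]
width: 0.193
```

>>> drive_tool(moves=[[0, 0, 0, 0, 0, 0, 0.4], [0, 0, 0, 0, 0, 0, 0], [0, 0, 0, 0, 0, 0, -0.5], [0, 0, 0, 0, 0, 0, -1], [0, 0, 0, 0, 0, 0, -1]])

```text
time: 6.22
tcp_pos: [609.4, -200.4, 116.6]
ee_rot: [0.004, -0.651, 0.759, -0.007]
ft_force: [-0.1, 0.3, -0.3]
width: 1.0
```

>>> drive_tool(moves=[[0, 0, 60, 0, 0, 0, -1], [0, 0, 120, 0, 0, 0.15, -1], [-30, -15, 130, 0, 0, 0.33, -1], [-75, -35, 130, 0, 0, 0.51, -1], [-120, -55, 130, 0, 0, 0.69, -1]])

```text
time: 6.85
tcp_pos: [488.1, -256.0, 246.8]
ee_rot: [-0.006, 0.871, -0.492, 0.005]
ft_force: [1.1, -1.4, 0.6]
width: 0.999
```

>>> drive_tool(moves=[[-15, -6, 0, 0, 0, 0.18, -1], [-30, -12, 0, 0, 0, 0.36, -1], [-45, -18, 0, 0, 0, 0.54, -1], [-50, -18.5, 0, 0, 0, 0.72, -1], [-50, -18.5, 0, 0, 0, 0.878, -1]])

```text
time: 7.48
tcp_pos: [437.4, -274.8, 246.9]
ee_rot: [-0.008, 0.997, -0.073, 0.002]
ft_force: [0.6, 0.2, 0.0]
width: 1.001
```

```bash
cat >> h.py <<'E'
from scipy.spatial.transform import Rotation as R
def go(p,yaw):
    "shift and turn from the measured pose to TCP p, tool down, jaw at yaw degrees"
    s=bot.sense(); q=s["ee_rot"]; C=R.from_quat([q[1],q[2],q[3],q[0]]); a=np.radians(yaw)
    G=R.from_matrix([[np.cos(a),np.sin(a),0],[np.sin(a),-np.cos(a),0],[0,0,-1]])
    print("tcp",s["tcp_pos"].round(1),"width",round(s["width"],3),"shift",(np.array(p)-s["tcp_pos"]).round(1),"turn",(G*C.inv()).as_rotvec().round(3),"t",round(s["time"],2),"j",s["joint_pos"].round(2))
E
python3 - <<'E'
from h import *
np.set_printoptions(precision=1,suppress=True)
for i in range(6): f=grab_frame("wrist")
print(bot.sense()["joint_vel"])
save(f,"w3.png",s=1.4)
for nm in ["clamp_grip","pin","fixture","clamp_pivot"]:
  for r in mark_of("wrist",nm)[:2]: print(nm,np.array(r["centre"]),proj(f,r["centre"]))
np.savez("w3.npz",**f)
go([438,-274.5,36],-8.6)
E
```

```text
[-0.  0. -0. -0.  0.  0.  0.]
clamp_grip [ 598.7 -198.7  148. ] [511.5  54. ]
clamp_grip [ 306.8 -277.4  172.8] [ 96.4 243.1]
pin [ 445.8 -231.3   49.2] [286.2 125.8]
fixture [ 211.1 -316.9    0.3] [ 97.6 227. ]
fixture [ 448.9 -225.3   -0.3] [287.9 115.1]
clamp_pivot [ 304.9 -285.5   96.5] [138.2 217.6]
clamp_pivot [ 534.9 -188.4   96.3] [390.9  58.8]
tcp [ 438.1 -274.4  246.8] width 1.002 shift [  -0.1   -0.1 -210.8] turn [-0.  0.  0.] t 7.97 j [ 0.8  0.2 -0.4  1.9  0.1  1.1  0.2]
```

View pics/w3.png

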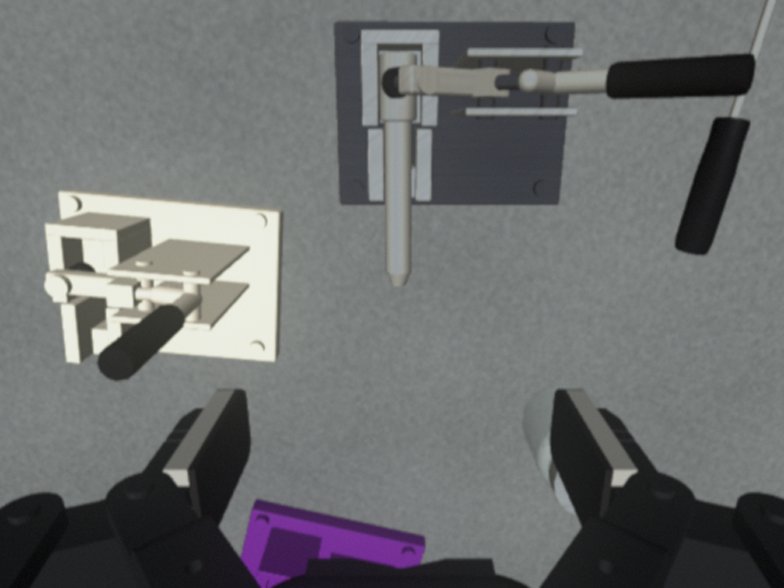

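```bash
python3 - <<'E'
from h import *
np.set_printoptions(precision=1,suppress=True)
f=dict(np.load("w3.npz"))
t=at_z(f,398.5/1.4,284/1.4,55); a=at_z(f,397.5/1.4,150/1.4,55); d=t-a; print(t,a,np.degrees(np.arctan2(d[1],d[0])), t-31*d/np.linalg.norm(d))
E
```

```text
[ 433.  -304.6   55. ] [ 446.4 -213.8   55. ] -98.3914949064669 [ 437.5 -273.9   55. ]
```

>>> drive_tool(moves=[[0, 0, -50, 0, 0, 0, -1], [0, 0, -105, 0, 0, 0, -1], [0, 0, -155, 0, 0, 0, -1], [0, 0, -195, 0, 0, 0, -1], [0, 0, -211, 0, 0, 0, -1]])

```text
time: 8.6
tcp_pos: [436.9, -273.6, 33.8]
ee_rot: [-0.009, 0.997, -0.075, 0.001]
ft_force: [0.5, 0.1, 1.1]
width: 1.001
```

>>> drive_tool(moves=[[0, 0, 0, 0, 0, 0, 0], [0, 0, 0, 0, 0, 0, 1], [0, 0, 0, 0, 0, 0, 1], [0, 0, 0, 0, 0, 0, 1], [0, 0, 0, 0, 0, 0, 1]], newtons=80)

```text
time: 9.22
tcp_pos: [437.5, -274.3, 34.7]
ee_rot: [-0.008, 0.997, -0.076, 0.002]
ft_force: [-0.1, -1.1, 4.6]
width: 0.15
```

```bash
python3 - <<'E'
from h import *
go([437.5,-274,36],-8.5); print(bot.sense()["ft_force"])
# rest and bracket yaw from top view
f=grab_frame("top")
for nm,z in [("rest",0),("bracket",0)]:
    for c in ["top"]:
        m=masks_of(c,nm)[0]; ys,xs=np.nonzero(m["pixels"]); print(nm,m["p"],len(xs),xs.min(),xs.max(),ys.min(),ys.max())
E
```

```text
tcp [ 437.5 -274.3   34.7] width 0.15 shift [-0.   0.3  1.3] turn [-0.016  0.004  0.003] t 9.22 j [ 0.7   0.49 -0.31  2.05  0.22  0.64  0.1 ]
[-0.14014334 -1.11961047  4.56903215]
rest 0.55 526 240 265 161 184
bracket 0.93 785 175 207 201 229
```

>>> drive_tool(moves=[[0, 0, 8, 0, 0, 0, 1], [0, 0, 20, 0, 0, 0, 1], [0, 0, 45, 0, 0, 0, 1], [0, 0, 80, 0, 0, 0, 1], [0, 0, 110, 0, 0, 0, 1]])

```text
time: 10.0
tcp_pos: [437.0, -274.0, 145.9]
ee_rot: [-0.008, 0.997, -0.075, 0.001]
ft_force: [-0.6, -1.1, -2.8]
width: 0.146
```

```bash
python3 - <<'E'
from h import *
np.set_printoptions(precision=2,suppress=True)
for i in range(5): f=grab_frame("wrist")
s=bot.sense(); print(s["ft_force"],s["torque"],s["width"],s["tcp_pos"])
for c in ["wrist","scene","top"]:
  if c!="wrist": f=grab_frame(c)
  for r in mark_of(c,"pin")[:2]: print(c,round(r["p"],2),np.array(r["centre"]),proj(f,r["centre"]))
f=grab_frame("wrist"); save(f,"w4.png",s=1.4)
E
```

```text
[ 0.31  0.46 -3.21] [-0.18  0.09 -0.  ] 0.14966482142089846 [ 436.57 -273.98  143.73]
wrist 0.71 [ 445.8 -231.4  162.1] [291.57 179.49]
scene 0.78 [ 447.3 -229.4  157.2] [240.97 195.03]
scene 0.52 [286.1 220.7  13.7] [366.87 207.65]
top 0.61 [286.5 221.7   9.6] [188.  270.3]
top 0.59 [625.8  28.8   1. ] [253.34 176.56]
```

View pics/w4.png

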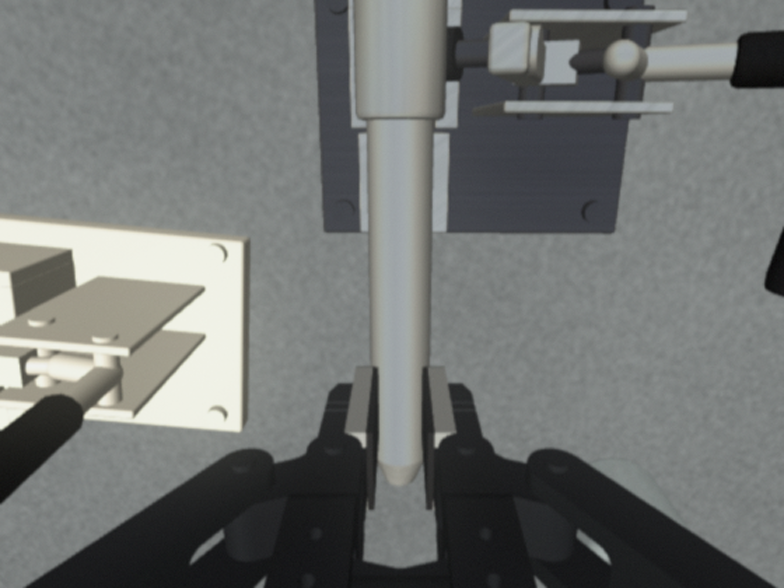

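```bash
python3 - <<'E'
from h import *
np.set_printoptions(precision=1,suppress=True)
f=grab_frame("wrist"); tcp=bot.sense()["tcp_pos"]
z=tcp[2]+20
t=at_z(f,399/1.4,484/1.4,z); s=at_z(f,400/1.4,117/1.4,z); d=t-s; L=np.linalg.norm(d); d/=L
print(t,s,L,np.degrees(np.arctan2(d[1],d[0])), "grasp x on pin from step:",(tcp-s)@d-35,"from tip:",75-(t-tcp)@d)
g=grab_frame("scene"); 
for nm in ["rest","bracket"]:
  for c in ["top","scene"]:
    for i in range(1): grab_frame(c); print(nm,c,[np.array(r["centre"]) for r in mark_of(c,nm)[:1]])
go([627,31,200],0)
E
```

```text
[ 431.6 -306.8  163.8] [ 448.9 -194.9  163.8] 113.31777878464179 -98.80846195792381 grasp x on pin from step: 45.130566059504744 from tip: 41.81278727486294
rest top [array([627.1,  29.1,  -0.5])]
rest scene [array([629.7,  33.4,  -1.5])]
bracket top []
bracket scene [array([468.3, 232.9,  -2.7])]
tcp [ 437.5 -274.4  144.5] width 0.149 shift [189.5 305.4  55.5] turn [-0.   0.   0.2] t 11.05 j [ 0.8  0.3 -0.4  2.   0.1  0.9  0.2]
```

>>> drive_tool(moves=[[8, 20, 35, 0, 0, 0.02, 1], [28, 65, 75, 0, 0, 0.06, 1], [50, 115, 100, 0, 0, 0.12, 1], [68, 165, 105, 0, 0, 0.17, 1], [80, 205, 105, 0, 0, 0.2, 1]])

```text
time: 11.68
tcp_pos: [518.5, -66.9, 250.5]
ee_rot: [-0.008, 1.0, 0.026, 0.002]
ft_force: [0.3, -0.7, -3.0]
width: 0.157
```

>>> drive_tool(moves=[[10, 25, 0, 0, 0, 0, 1], [18, 50, 0, 0, 0, 0, 1], [22, 65, 0, 0, 0, 0, 1], [22, 68, 0, 0, 0, 0, 1], [22, 68, 0, 0, 0, 0, 1]])

```text
time: 12.3
tcp_pos: [540.2, 0.1, 250.4]
ee_rot: [-0.008, 1.0, 0.025, 0.001]
ft_force: [0.5, -0.1, -4.1]
width: 0.148
```

```bash
python3 - <<'E'
from h import *
np.set_printoptions(precision=1,suppress=True)
for i in range(5): f=grab_frame("wrist")
s=bot.sense(); print(s["ft_force"],s["width"])
go([628,31,200],3)
for q in ["rest","bracket"]:
  for r in mark_of("wrist",q)[:2]: print(q,round(r["p"],2),np.array(r["centre"]),proj(f,r["centre"]))
np.savez("w5.npz",**f); save(f,"w5.png",s=1.4)
E
```

```text
[-0.4 -0.4 -2.9] 0.1487836294342179
tcp [540.4   0.2 250.5] width 0.149 shift [ 87.6  30.8 -50.5] turn [-0.  0.  0.] t 12.55 j [ 0.4  0.3 -0.6  1.8  0.1  1.1 -0.2]
rest 0.66 [505.3   1.7   5.5] [253.  158.9]
rest 0.64 [630.   33.2   1.2] [368.7 135.2]
```

View pics/w5.png

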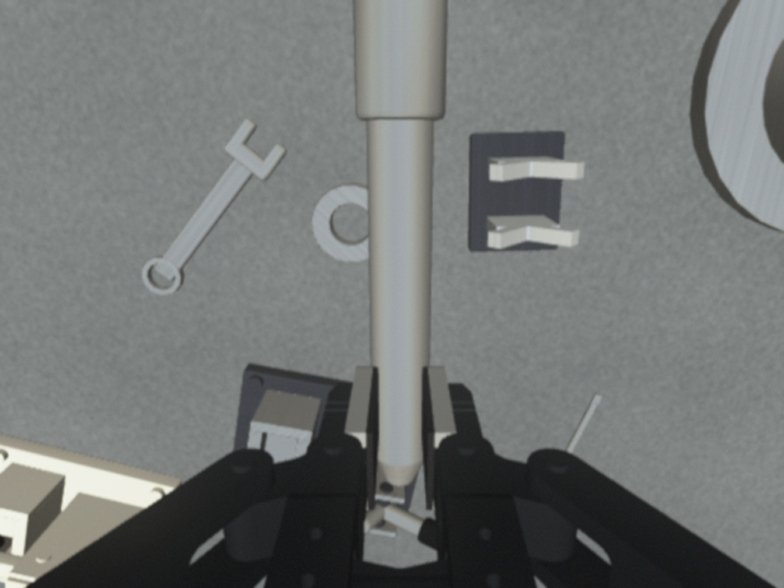

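```bash
python3 - <<'E'
from h import *
np.set_printoptions(precision=1,suppress=True)
f=dict(np.load("w5.npz"))
c=[at_z(f,u/1.4,v/1.4,10) for u,v in [(471,134),(564,131),(560,249),(469,250)]]
print(np.mean(c,0))
for i,j in [(0,1),(3,2),(0,3),(1,2)]: e=c[j]-c[i]; print(np.linalg.norm(e),np.degrees(np.arctan2(e[1],e[0])))
# notch bottoms (axis 65 - 9*1.414)
n=[at_z(f,u/1.4,v/1.4,52.3) for u,v in [(529,163),(528,224)]]; print(n,np.mean(n,0))
E
```

```text
[628.2  31.4  10. ]
68.47390424861372 4.629976318358203
71.6813096447619 3.4569366420800454
87.72474019437897 -85.8241789983212
89.22439029210341 -83.76633088942305
[array([624.9,  56.6,  52.3]), array([629.3,  15.4,  52.3])] [627.1  36.   52.3]
```

>>> drive_tool(moves=[[30, -4, -10, 0, 0, 0.01, 1], [65, -9, -35, 0, 0, 0.03, 1], [91.4, -12.2, -75, 0, 0, 0.03, 1], [91.4, -12.2, -115, 0, 0, 0.03, 1], [91.4, -12.2, -140, 0, 0, 0.03, 1]])

```text
time: 13.28
tcp_pos: [630.9, -12.2, 107.9]
ee_rot: [-0.008, 0.999, 0.04, 0.0]
ft_force: [1.0, 0.5, -2.6]
width: 0.148
```

```bash
python3 - <<'E'
from h import *
for i in range(3): f=grab_frame("wrist")
go([631.8,-12,46],4.7); s=grab_frame("scene"); print(bot.sense()["ft_force"])
save(s,"s2.png",(230,200,400,320),4.5)
E
```

```text
tcp [630.9 -12.  109.3] width 0.152 shift [  0.9  -0.  -63.3] turn [-0.016 -0.001  0.002] t 13.43 j [ 0.29  0.56 -0.5   1.73  0.3   0.93 -0.24]
[ 0.88900855 -0.86767386 -2.92310666]
```

View pics/s2.png

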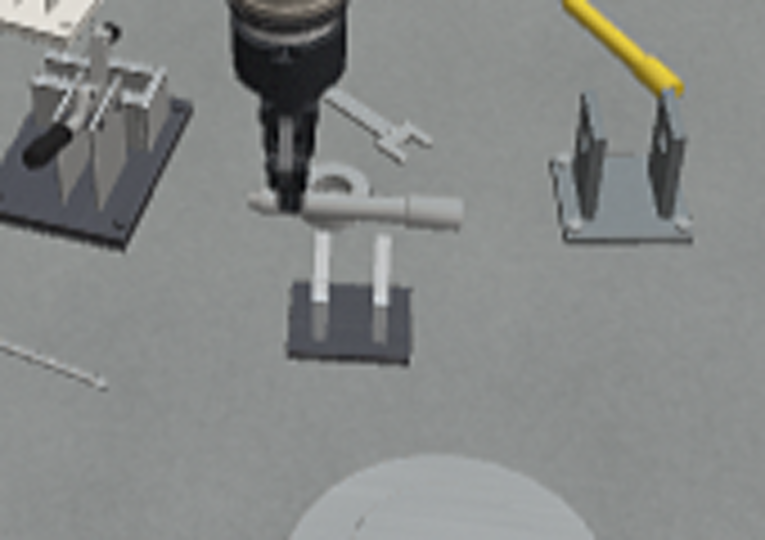

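>>> drive_tool(moves=[[0.9, 0, -25, 0, 0, 0, 1], [0.9, 0, -48, 0, 0, 0, 1], [0.9, 0, -58, 0, 0, 0, 1], [0.9, 0, -63, 0, 0, 0, 1], [0.9, 0, -64, 0, 0, 0, 1]])

```text
time: 14.1
tcp_pos: [633.6, -11.8, 47.8]
ee_rot: [-0.008, 0.999, 0.04, 0.002]
ft_force: [-0.9, -0.3, -1.1]
width: 0.148
```

>>> drive_tool(moves=[[0, 0, 0, 0, 0, 0, 1], [0, 0, 0, 0, 0, 0, 1], [0, 0, 0, 0, 0, 0, 1], [0, 0, 0, 0, 0, 0, 1], [0, 0, 0, 0, 0, 0, 1]])

```text
time: 14.72
tcp_pos: [633.8, -11.8, 47.9]
ee_rot: [-0.008, 0.999, 0.04, 0.002]
ft_force: [-1.4, -0.3, -1.4]
width: 0.149
```

>>> drive_tool(moves=[[0, 0, -1, 0, 0, 0, 1], [0, 0, -2, 0, 0, 0, 1], [0, 0, -3, 0, 0, 0, 1], [0, 0, -3, 0, 0, 0, 1], [0, 0, -3, 0, 0, 0, 1]])

```text
time: 15.35
tcp_pos: [634.1, -12.2, 46.5]
ee_rot: [-0.008, 0.999, 0.04, 0.003]
ft_force: [-6.3, -1.0, 10.8]
width: 0.147
```

```bash
python3 - <<'E'
from h import *
s=grab_frame("scene"); st=bot.sense(); print(st["ft_force"],st["torque"],st["tcp_pos"])
save(s,"s3.png",(270,210,350,300),6.5)
E
```

```text
[-5.88239908 -1.68627166 11.9575104 ] [-0.28397245  1.28060645  0.15909075] [634.10989796 -12.22429006  46.53342071]
```

View pics/s3.png

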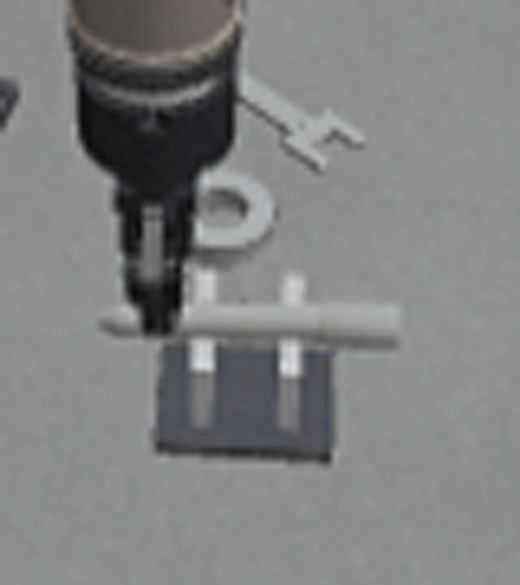

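>>> drive_tool(moves=[[-1, 0, 1, 0, 0, 0, 1], [-1, 0, 1, 0, 0, 0, 0.5], [-1, 0, 1, 0, 0, 0, 0], [-1, 0, 1, 0, 0, 0, -1], [-1, 0, 1, 0, 0, 0, -1]])

```text
time: 16.02
tcp_pos: [633.2, -12.2, 47.5]
ee_rot: [-0.008, 0.999, 0.04, 0.003]
ft_force: [0.3, 0.6, 0.2]
width: 0.873
```

>>> drive_tool(moves=[[0, 0, 10, 0, 0, 0, -1], [0, 0, 50, 0, 0, 0, -1], [0, 0, 95, 0, 0, 0, -1], [0, 0, 140, 0, 0, 0, -1], [0, 15, 165, 0, 0, 0, -1]])

```text
time: 16.65
tcp_pos: [634.4, 1.7, 216.0]
ee_rot: [-0.007, 0.999, 0.039, 0.005]
ft_force: [0.0, -0.1, -0.1]
width: 0.997
```

```bash
python3 - <<'E'
from h import *
np.set_printoptions(precision=1,suppress=True)
for i in range(5): f=grab_frame("wrist")
for r in mark_of("wrist","pin")[:2]: print(round(r["p"],2),np.array(r["centre"]),proj(f,r["centre"]))
go([623.7,86.2,46],4.7); print(bot.sense()["ft_force"])
np.savez("w6.npz",**f); save(f,"w6.png",s=1.4)
E
```

```text
0.63 [627.1  33.1  60.7] [280.3 147. ]
tcp [632.3   1.9 211.1] width 0.999 shift [  -8.6   84.3 -165.1] turn [-0.  0.  0.] t 16.95 j [ 0.3  0.5 -0.5  1.6  0.2  1.1 -0.2]
[ 0.3 -0.6  0.2]
```

View pics/w6.png

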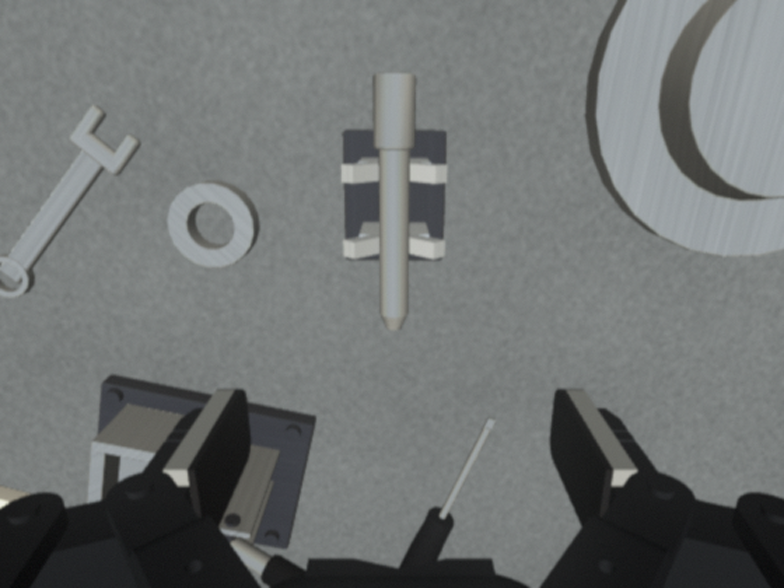

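```bash
python3 - <<'E'
from h import *
np.set_printoptions(precision=1,suppress=True)
f=dict(np.load("w6.npz"))
t=at_z(f,393/1.4,329/1.4,65); s=at_z(f,394/1.4,149/1.4,77-6); d=t-s; L=np.linalg.norm(d[:2]); u=d[:2]/L
print(t,s,L,np.degrees(np.arctan2(u[1],u[0])),"mid",t[:2]-75*u,s[:2]+35*u)
# bracket: top + scene, several marks
for c in ["top","scene"]:
  g=grab_frame(c)
  for r in mark_of(c,"bracket")[:1]: print(c,r["p"],np.array(r["centre"]))
# top crop1 pixels (crop 170,140 x4): base corners z=10 and ear top
g=grab_frame("top"); P=lambda a,b,z: at_z(g,170+a/4,140+b/4,z)
c=[P(27,255,10),P(140,247,10),P(149,350,10),P(36,362,10)]; print(np.mean(c,0))
for i,j in [(0,1),(3,2),(0,3),(1,2)]: e=c[j]-c[i]; print(np.linalg.norm(e),np.degrees(np.arctan2(e[1],e[0])))
E
```

```text
[633.4 -44.4  65. ] [625.5  66.5  71. ] 111.18384168841301 -85.90973766428154 mid [628.1  30.5] [628.   31.6]
top 0.73 [470.5 232.9  -3.7]
scene 0.7 [467.8 232.1  -1.7]
[471.1 227.8  10. ]
97.1189810944017 -82.69881580591773
95.70597427671025 -80.72206849163979
94.4034912705509 -168.84971083077383
91.01950375960344 -169.63347028094392
```

>>> drive_tool(moves=[[-20, 15, 10, 0, 0, 0.02, -1], [-55, 55, 10, 0, 0, 0.04, -1], [-95, 100, 8, 0, 0, 0.06, -1], [-135, 145, 5, 0, 0, 0.08, -1], [-162, 173, 5, 0, 0, 0.08, -1]])

```text
time: 17.82
tcp_pos: [468.5, 177.6, 216.4]
ee_rot: [-0.008, 0.997, 0.081, 0.001]
ft_force: [0.1, -0.7, 0.7]
width: 1.001
```

```bash
python3 - <<'E'
from h import *
np.set_printoptions(precision=1,suppress=True)
for i in range(7): f=grab_frame("wrist")
for r in mark_of("wrist","bracket")[:2]: print(round(r["p"],2),np.array(r["centre"]),proj(f,r["centre"]))
for r in masks_of("wrist","bracket")[:1]: ys,xs=np.nonzero(r["pixels"]); print(xs.min(),xs.max(),ys.min(),ys.max()); b=(xs.min(),xs.max(),ys.min(),ys.max())
go([623.9,87.9,150],4.1)
x0,x1,y0,y1=max(b[0]-15,0),min(b[1]+15,560),max(b[2]-15,0),min(b[3]+15,420); sc=min(780/(x1-x0),580/(y1-y0)); print(x0,y0,sc)
np.savez("w7.npz",**f); save(f,"w7.png",(x0,y0,x1,y1),sc)
E
```

```text
0.96 [468.7 232.7   0.4] [291.2 108.9]
244 340 58 168
tcp [471.5 174.4 216.3] width 0.997 shift [152.4 -86.5 -66.3] turn [-0.   0.  -0.1] t 18.27 j [ 0.1  0.2 -0.7  1.9  0.2  1.  -0.5]
229 43 4.142857142857143
```

View pics/w7.png

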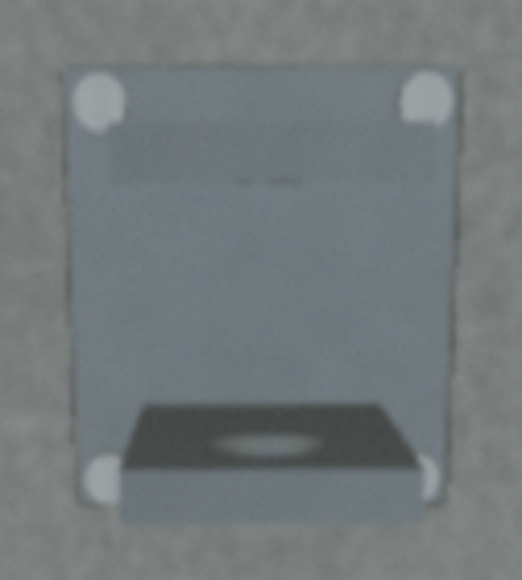

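```bash
python3 - <<'E'
from h import *
np.set_printoptions(precision=1,suppress=True)
f=dict(np.load("w7.npz")); sc=580/140.
P=lambda u,v,z: at_z(f,229+(u+.5)/sc-.5,43+(v+.5)/sc-.5,z)
def pr(n,c):
    print(n,np.mean(c,0))
    for i,j in [(0,1),(3,2),(0,3),(1,2)]: e=c[j]-c[i]; print("  ",round(np.linalg.norm(e),1),round(np.degrees(np.arctan2(e[1],e[0])),1))
pr("base",[P(66,66,10),P(461,66,10),P(446,503,10),P(78,503,10)])
pr("ear- top",[P(119,468,98),P(422,468,98),P(422,522,98),P(120,522,98)])
pr("ear+ top",[P(110,122,98),P(440,122,98),P(440,183,98),P(110,183,98)])
q=P(265,443,70); print("hole-",q)
E
```

```text
base [470.  229.2  10. ]
   87.6 9.1
   88.6 9.0
   98.1 -81.2
   98.2 -80.6
ear- top [474.5 199.5  98. ]
   55.2 9.0
   55.7 9.0
   10.0 -81.2
   10.0 -78.9
ear+ top [465.4 258.3  98. ]
   56.4 9.0
   57.0 9.0
   9.9 -82.4
   9.9 -78.7
hole- [473.2 204.4  70. ]
```

>>> drive_tool(moves=[[30, -17, 0, 0, 0, -0.02, -1], [75, -43, -10, 0, 0, -0.05, -1], [120, -68, -30, 0, 0, -0.09, -1], [152, -86.5, -50, 0, 0, -0.09, -1], [152, -86.5, -66, 0, 0, -0.09, -1]])

```text
time: 18.9
tcp_pos: [625.7, 84.2, 148.4]
ee_rot: [-0.007, 1.0, 0.031, 0.002]
ft_force: [-0.2, 0.2, 0.2]
width: 0.999
```

```bash
python3 - <<'E'
from h import *
for i in range(3): grab_frame("wrist")
go([623.9,87.9,45.5],4.1); print(bot.sense()["ee_rot"])
E
```

```text
tcp [622.2  88.2 149.3] width 1.002 shift [   1.7   -0.3 -103.8] turn [-0.016  0.     0.004] t 19.05 j [ 0.17  0.52 -0.54  1.7   0.29  1.   -0.41]
[-7.79789856e-03  9.99396321e-01  3.38521735e-02  4.66375517e-04]
```

>>> drive_tool(moves=[[1.5, -0.3, -30, -0.016, 0, 0.004, -1], [1.5, -0.3, -60, -0.016, 0, 0.004, -1], [1.5, -0.3, -85, -0.016, 0, 0.004, -1], [1.5, -0.3, -100, -0.016, 0, 0.004, -1], [1.5, -0.3, -103.8, -0.016, 0, 0.004, -1]])

```text
time: 19.68
tcp_pos: [623.3, 88.5, 45.6]
ee_rot: [0.0, 0.999, 0.036, 0.0]
ft_force: [-0.5, 0.7, 0.0]
width: 0.999
```

>>> drive_tool(moves=[[0, 0, 0, 0, 0, 0, -0.2], [0, 0, 0, 0, 0, 0, 0.2], [0, 0, 0, 0, 0, 0, 1], [0, 0, 0, 0, 0, 0, 1], [0, 0, 0, 0, 0, 0, 1]], newtons=80)

```text
time: 20.3
tcp_pos: [624.0, 88.7, 46.3]
ee_rot: [0.0, 0.999, 0.036, 0.001]
ft_force: [-0.7, -0.1, 4.7]
width: 0.212
```

```bash
python3 - <<'E'
from h import *
go([623.9,87.9,120],4.1); s=bot.sense(); print(s["ee_rot"],s["ft_force"])
E
```

```text
tcp [624.   88.7  46.3] width 0.212 shift [-0.1 -0.8 73.7] turn [-0.     0.001 -0.001] t 20.3 j [ 0.11  0.64 -0.49  1.77  0.39  0.83 -0.49]
[1.32842047e-05 9.99343278e-01 3.62288618e-02 6.94202290e-04] [-0.66803648 -0.07394624  4.73196757]
```

>>> drive_tool(moves=[[0, 0, 15, 0, 0, 0, 1], [0, 0, 50, 0, 0, 0, 1], [-10, 20, 90, 0, 0, 0.02, 1], [-35, 60, 104, 0, 0, 0.05, 1], [-63, 108, 104, 0, 0, 0.084, 1]])

```text
time: 20.92
tcp_pos: [561.2, 197.1, 152.2]
ee_rot: [-0.0, 0.997, 0.077, 0.002]
ft_force: [-0.2, 1.7, -4.2]
width: 0.215
```

>>> drive_tool(moves=[[-25, 42, 0, 0, 0, 0, 1], [-53, 92, 0, 0, 0, 0, 1], [-80, 140, 0, 0, 0, 0, 1], [-105, 190, 0, 0, 0, 0, 1], [-119, 212, 0, 0, 0, 0, 1]])

```text
time: 21.55
tcp_pos: [439.0, 412.5, 152.9]
ee_rot: [-0.001, 0.997, 0.08, 0.001]
ft_force: [0.8, -1.0, -2.9]
width: 0.218
```

```bash
python3 - <<'E'
from h import *
for i in range(5): f=grab_frame("wrist")
go([441.8,408.8,51.3],8.9); s=bot.sense(); print(s["ft_force"],s["torque"])
for c in ["scene","top","wrist"]:
    f=grab_frame(c)
    for r in mark_of(c,"pin")[:2]: print(c,r["p"],np.round(r["centre"],1))
E
```

```text
tcp [442.7 407.8 152.1] width 0.212 shift [  -0.9    1.  -100.8] turn [0.001 0.004 0.001] t 21.8 j [-0.37  0.49 -0.63  1.76  0.34  1.   -0.99]
[ 0.32756711 -1.17985437 -2.65952267] [0.15747552 0.06278316 0.03261801]
scene 0.8 [453.6 352.2 167.3]
scene 0.74 [289.3 218.8   9.9]
wrist 0.91 [453.5 352.4 162.9]
wrist 0.57 [288.1 225.5  14.7]
```

```bash
python3 - <<'E'
from h import *
np.set_printoptions(precision=1,suppress=True)
f=grab_frame("scene"); tcp=bot.sense()["tcp_pos"]; u=np.array([.1547,-.988,0])
m=masks_of("scene","pin"); 
for r in m[:3]: ys,xs=np.nonzero(r["pixels"]); print(r["p"],len(xs),xs.mean(),ys.mean())
mid=tcp+57.5*u+[0,0,18.7]
print("proj tip",proj(f,mid+75*u),"step",proj(f,mid-35*u),"mid",proj(f,mid),"shank end",proj(f,mid+65*u))
pm=proj(f,mid)
r=min(m,key=lambda r:np.hypot(*(np.argwhere(r["pixels"]).mean(0)[::-1]-pm)))
P=r["pixels"]; ys,xs=np.nonzero(P); print(xs.min(),xs.max())
pr=[];
for x in range(xs.min(),xs.max()+1,4):
    c=np.nonzero(P[:,x])[0]; print(x,c.min(),c.max(),end=" | ")
# predicted centreline rows
print(); 
for a in (-20,0,20,40,60): print(a,proj(f,mid+a*u), "down3mm",proj(f,mid+a*u-[0,0,3]))
E
```

```text
0.64 130 366.9230769230769 209.55384615384617
proj tip [388.7 208. ] step [422.  207.7] mid [411.4 207.8] shank end [391.7 208. ]
356 378
356 200 202 | 360 201 206 | 364 204 210 | 368 208 213 | 372 212 217 | 376 215 219 | 
-20 [417.5 207.7] down3mm [417.3 208.4]
0 [411.4 207.8] down3mm [411.3 208.5]
20 [405.4 207.9] down3mm [405.2 208.5]
40 [399.3 207.9] down3mm [399.2 208.6]
60 [393.2 208. ] down3mm [393.1 208.7]
```

```bash
python3 - <<'E'
from h import *
np.set_printoptions(precision=1,suppress=True,linewidth=200)
f=grab_frame("scene"); g=cv2.cvtColor(f["pixels"],cv2.COLOR_RGB2GRAY)
print("rows 198..220")
for x in range(384,432,3): print(x,g[198:221,x])
w=grab_frame("wrist"); tcp=bot.sense()["tcp_pos"]; u=np.array([.1547,-.988,0]); mid=tcp+57.5*u+[0,0,18.7]
print("wrist proj tip/mid/headend",proj(w,mid+75*u),proj(w,mid),proj(w,mid-75*u))
E
```

```text
rows 198..220
384 [145 147 145 144 144 148 145 145 143 144 145 144 144 141 144 144 143 141 141 141 142 141 141]
387 [143 145 146 143 144 148 145 144 147 144 145 146 146 145 146 145 143 143 143 143 142 142 142]
390 [142 143 145 143 143 144 145 144 144 144 156 154 127  94 107 148 144 142 143 142 143 144 144]
393 [144 144 144 144 145 147 149 146 144 153 171 165 144 111  99 146 144 145 142 142 144 144 144]
396 [142 143 142 145 145 145 147 144 148 159 169 163 140 109 108 147 144 143 145 145 142 145 144]
399 [142 143 143 144 145 144 144 144 147 164 169 161 136 106 107 149 148 147 146 146 148 147 148]
402 [144 142 143 143 145 147 147 143 147 166 168 159 132 105 123 150 145 146 146 144 143 143 144]
405 [141 144 144 143 144 144 146 146 150 176 167 155 128 102 119 148 146 145 146 146 145 143 144]
408 [143 142 146 144 145 145 143 142 150 172 166 153 125  94 118 149 145 144 144 145 145 146 144]
411 [144 143 143 143 145 143 144 138 127 174 167 150 120  97 134 148 143 141 141 143 142 143 142]
414 [145 142 144 145 145 146 145 143 147 172 166 149 118  91 128 146 146 144 143 143 144 143 144]
417 [143 146 146 147 144 146 146 137 129 172 166 144 114 101 147 145 143 146 145 144 141 142 144]
420 [145 143 146 147 147 144 143 144 156 171 165 141 111 100 148 141 141 144 144 144 144 145 144]
423 [145 147 146 146 148 152 147 149 172 166 158 140 117  90 106 148 145 144 143 142 142 142 143]
426 [ 48  40  25  25  20  19  51 130 177 143  82 111  99  99 121 146 144 145 144 144 145 143 143]
429 [ 20  22  24  26  50  93  84  42  23  29  29  21  54 106 120 147 146 145 144 142 144 143 143]
wrist proj tip/mid/headend [286.  495.4] [286.  385.4] [285.9 242.1]
```

```bash
python3 - <<'E'
from h import *
np.set_printoptions(precision=2,suppress=True,linewidth=200)
f=grab_frame("scene"); g=cv2.cvtColor(f["pixels"],cv2.COLOR_RGB2GRAY)
v=np.array([.988,.1547,0])
for c in ([474.5,199.5,98],[465.4,258.3,98]):
    c=np.array(c); print("ear top ends near/far",proj(f,c+28*v),proj(f,c-28*v))
    # profile along the far top edge and near edge
    for k in (28,-28):
        p=proj(f,c+k*v); x=int(round(p[0])); r=int(round(p[1])); print(x,r-6,g[r-6:r+8,x-1:x+2].mean(1).round(0))
c=np.array([470,229,0]); 
for k,s in [((50),45),((-50),45)]: 
    p=proj(f,c-k*np.array([.1547,-.988,0])*-1+s*v+[0,0,0]); x,r=int(round(p[0])),int(round(p[1])); print("base near corner",p); print(g[r-6:r+8,x-6:x+7])
E
```

```text
ear top ends near/far [363.73 229.87] [361.49 218.69]
364 224 [138. 138. 138. 140. 140. 139. 134. 101. 104. 108. 103. 114. 119. 123.]
361 213 [139. 138. 140. 139. 140. 140. 139. 135. 135. 133. 122. 121. 114. 109.]
ear top ends near/far [381.39 229.7 ] [378.66 218.52]
381 224 [140. 139. 139. 140. 139. 138. 123.  85.  92.  93.  99. 103. 107. 116.]
379 213 [141. 142. 152. 172. 188. 178. 144. 133. 135. 137. 137. 134. 123. 123.]
base near corner [355.72 253.6 ]
[[142 140 142 145  91 138 145 154 156 109  87  84 128]
 [143 141 143 147 104 129 160 176 179 146 127 127 139]
 [145 146 145 144 132 109 119 165 166 141 139 138 138]
 [147 146 144 143 150  75 110 115 118 137 141 141 140]
 [143 143 144 144 147  66 143 126 134 135 135 134 133]
 [144 145 145 145 147  92  76  76  75  75  74  72  73]
 [146 145 146 148 147 133 119 119 118 116 115 114 114]
 [146 147 147 147 147 148 147 147 148 146 143 144 147]
 [144 145 145 145 145 146 145 144 145 146 144 143 143]
 [146 144 144 146 143 145 146 142 143 144 144 142 143]
 [148 144 145 144 146 146 146 144 144 147 144 143 145]
 [147 145 144 144 144 143 145 145 
[... 235 characters left out ...]
61 156 122 146 143 144 146 145 145 146]
 [139 140 157 172 173 158 147 145 145 145 144 145 146]
 [139 141 104 145 151 143 143 143 143 144 143 143 145]
 [141 140 128 104 117 133 142 142 141 145 143 142 144]
 [128 124 125 125 122 119 142 145 144 146 144 143 142]
 [ 88  84  85  86  86  77 147 146 145 145 145 145 143]
 [132 124 124 125 123 119 146 145 144 142 143 145 144]
 [145 144 144 146 145 144 143 145 145 143 144 144 145]
 [144 142 143 147 144 143 145 144 144 143 144 146 145]
 [143 144 144 146 146 145 144 145 144 142 142 144 143]
 [144 146 146 146 146 144 143 144 142 142 141 140 143]
 [141 144 146 145 145 144 144 143 143 141 142 142 144]
 [142 143 143 144 145 145 144 144 144 144 143 142 145]]
```

>>> drive_tool(moves=[[-0.9, 1, -25, -0.017, 0, 0, 1], [-0.9, 1, -50, -0.034, -0.005, 0, 1], [-0.9, 1, -75, -0.034, -0.005, 0, 1], [-0.9, 1, -92, -0.034, -0.005, 0, 1], [-0.9, 1, -98, -0.034, -0.005, 0, 1]], newtons=100)

```text
time: 22.98
tcp_pos: [440.4, 409.3, 52.1]
ee_rot: [0.018, 0.997, 0.078, 0.002]
ft_force: [-1.0, 0.1, -2.6]
width: 0.198
```

```bash
cat > m.py <<'E'
from h import *
np.set_printoptions(precision=2,suppress=True,linewidth=200)
def measure(lo=40,hi=-30):
    f=grab_frame("scene"); g=cv2.cvtColor(f["pixels"],cv2.COLOR_RGB2GRAY).astype(float)
    tcp=bot.sense()["tcp_pos"]; u=np.array([.1547,-.988,0]); mid=tcp+57.5*u; mid[2]=70
    X=np.arange(int(proj(f,mid+lo*u)[0]),int(proj(f,mid+hi*u)[0])); A=proj(f,mid+60*u); B=proj(f,mid-30*u)
    C=[]
    for x in X:
        r0=int(np.interp(x,[A[0],B[0]],[A[1],B[1]])); col=g[r0-12:r0+14,x]; bg=np.median(np.r_[col[:5],col[-5:]])
        w=np.abs(col-bg); w[w<9]=0; C.append((w*np.arange(r0-12,r0+14)).sum()/w.sum())
    k,c=np.polyfit(X,C,1); ka=(B[1]-A[1])/(B[0]-A[0])
    print("axis rows at tip/step: want",A[1]+.4,B[1]+.4,"have",k*A[0]+c,k*B[0]+c,"resid",np.std(np.array(C)-k*X-c),"cols",X[0],X[-1])
    print("row per mm z",(proj(f,mid+[0,0,1])-proj(f,mid))[1])
E
python3 - <<'E'
from m import *
for i in range(4): grab_frame("scene")
measure(60); go([441.8,408.8,51.3],8.9); print(bot.sense()["ft_force"])
f=grab_frame("scene"); g=cv2.cvtColor(f["pixels"],cv2.COLOR_RGB2GRAY)
for x in (392,396,402,408,414,420): print(x,g[220:248,x])
E
```

```text
axis rows at tip/step: want 230.28164580182295 230.00439654146314 have 230.03868857183136 230.13216921107093 resid 0.21616614459738626 cols 389 414
row per mm z -0.20886425036880496
tcp [441.8 410.5  55. ] width 0.203 shift [-0.  -1.7 -3.7] turn [0.03 0.01 0.  ] t 23.23 j [-0.45  0.62 -0.57  1.81  0.46  0.87 -1.09]
[ 0.38 -0.15 -3.17]
392 [146 143 144 142 144 146 142 144 174 167 150 119 102 147 145 144 147 144 144 144 148 146 145 145 146 146 145 143]
396 [144 145 144 143 142 143 141 148 174 167 149 116 100 146 144 142 142 143 141 142 143 144 145 143 143 145 147 145]
402 [144 141 145 146 144 142 144 152 172 167 147 116 101 146 143 141 144 141 144 144 143 142 141 140 142 143 145 143]
408 [143 143 143 145 145 143 143 153 172 166 144 115 107 145 143 141 141 140 141 143 144 141 140 142 143 142 142 137]
414 [143 142 144 145 145 141 141 151 171 166 142 113 107 147 144 144 146 145 142 141 144 141 140 140 139 140 142 141]
420 [148 146 126  96  80  74 122 175 172 164 146 122  99 120 145 144 143 143 144 142 143 142 140 142 144 143 141 140]
```

>>> drive_tool(moves=[[1.2, -8, 0, 0.007, 0, 0, 1], [2.5, -16, 0, 0.015, 0.002, 0, 1], [3.7, -24, 0, 0.015, 0.002, 0, 1], [5, -32, 0, 0.015, 0.002, 0, 1], [6.2, -40, 0, 0.015, 0.002, 0, 1]])

```text
time: 23.9
tcp_pos: [448.2, 369.9, 55.1]
ee_rot: [0.009, 0.997, 0.077, 0.003]
ft_force: [0.0, 0.4, -2.8]
width: 0.198
```

```bash
python3 - <<'E'
from m import *
for i in range(3): grab_frame("scene")
measure(10); go([461.2,285.3,55],8.9); s=bot.sense(); print(s["ft_force"],s["torque"])
E
```

```text
axis rows at tip/step: want 230.4081009082186 230.13104504192242 have 231.44394020939168 229.9100347884451 resid 0.19838435203671975 cols 392 402
row per mm z -0.20873864201138304
tcp [448.1 370.6  55.2] width 0.206 shift [ 13.1 -85.3  -0.2] turn [0.02 0.01 0.  ] t 24.1 j [-0.37  0.59 -0.58  1.87  0.45  0.82 -1.03]
[-0.05  0.49 -2.92] [ 0.22  0.04 -0.  ]
```

>>> drive_tool(moves=[[1.2, -8, 0, 0, 0, 0, 1], [2.5, -16, 0, 0, 0, 0, 1], [3.7, -24, 0, 0, 0, 0, 1], [5, -32, 0, 0, 0, 0, 1], [5.9, -38, 0, 0, 0, 0, 1]])

```text
time: 24.72
tcp_pos: [454.1, 331.9, 55.1]
ee_rot: [0.009, 0.997, 0.077, 0.003]
ft_force: [-0.7, 0.8, -4.2]
width: 0.207
```

>>> drive_tool(moves=[[1, -6, 0, 0, 0, 0, 1], [1.9, -12, 0, 0, 0, 0, 1], [2.8, -18, 0, 0, 0, 0, 1], [3.8, -24, 0, 0, 0, 0, 1], [4.7, -30, 0, 0, 0, 0, 1]])

```text
time: 25.35
tcp_pos: [458.7, 301.7, 55.1]
ee_rot: [0.009, 0.997, 0.077, 0.003]
ft_force: [-1.0, 1.1, -6.1]
width: 0.205
```

>>> drive_tool(moves=[[0.6, -4, -0.7, 0, 0, 0, 1], [1.2, -8, -0.7, 0, 0, 0, 1], [1.8, -12, -0.7, 0, 0, 0, 1], [2.4, -15, -0.7, 0, 0, 0, 1], [2.5, -16, -0.7, 0, 0, 0, 1]])

```text
time: 25.98
tcp_pos: [461.2, 285.7, 54.3]
ee_rot: [0.009, 0.997, 0.077, 0.003]
ft_force: [-0.2, 2.1, -4.6]
width: 0.208
```

>>> drive_tool(moves=[[0.2, -1, 0, 0, 0, 0, 1], [0.3, -2, 0, 0, 0, 0, 1], [0.5, -3, 0, 0, 0, 0, 1], [0.5, -3, 0, 0, 0, 0, 1], [0.5, -3, 0, 0, 0, 0, 1]])

```text
time: 26.6
tcp_pos: [461.3, 284.8, 54.5]
ee_rot: [0.007, 0.997, 0.078, 0.003]
ft_force: [-1.8, 7.0, -7.7]
width: 0.202
```

>>> drive_tool(moves=[[0.3, -2, 0, 0, 0, 0, 1], [0.6, -4, 0, 0, 0, 0, 1], [0.8, -5, 0, 0, 0, 0, 1], [0.8, -5, 0, 0, 0, 0, 1], [0.8, -5, 0, 0, 0, 0, 1]])

```text
time: 27.22
tcp_pos: [461.3, 284.9, 54.9]
ee_rot: [0.003, 0.997, 0.079, 0.004]
ft_force: [-2.2, 13.0, -9.7]
width: 0.202
```

```bash
python3 - <<'E'
from m import *
s=bot.sense(); print(s["tcp_pos"],s["ft_force"],s["torque"])
for c in ["scene","wrist","top"]:
    f=grab_frame(c)
    for r in mark_of(c,"pin")[:2]: print(c,r["p"],np.round(r["centre"],1))
f=grab_frame("scene"); g=cv2.cvtColor(f["pixels"],cv2.COLOR_RGB2GRAY)
u=np.array([.1547,-.988,0]); o=np.array([470,229,70.])
for a in (75,65,35,25,-25,-35,-75): print(a,proj(f,o+a*u)+[0,.4])
r=int(round(proj(f,o)[1])); print(r-4); print(g[r-4:r+7,340:400:1])
E
```

```text
[461.28 284.87  54.93] [-2.15 13.05 -9.73] [ 3.04  0.49 -0.01]
scene 0.69 [285.6 221.3  11.7]
scene 0.57 [475.8 231.4  68.5]
wrist 0.62 [470.7 229.1  65.8]
75 [348.72 230.66]
65 [351.61 230.63]
35 [360.28 230.54]
25 [363.17 230.51]
-25 [377.63 230.36]
-35 [380.52 230.33]
-75 [392.1 230.2]
226
[[144 146 146 145 145 144 145 145 145 144 141 143 144 145 142 142 142 145 129  53  48 141 138 135 141 140 138 138 138 139 139 142 143 143 144 126  53  48  94 140 136 140 153  78  50  93  70  23  23
   31  33  53  52  45  40 107 147 145 146 143]
 [143 146 144 143 144 144 145 145 145 144 144 144 144 143 141 140 140 146 123  53  48 134 139 137 143 135 140 138 138 141 140 140 141 143 145 126  87  73  68 141 138 142 172 152 122 105  64  26  35
   33  20  92 112 107 105 149 146 144 145 143]
 [144 146 145 145 147 146 147 144 147 146 145 145 145 146 144 150 148 150 114  92  60  96 139 137 145 128 145 146 150 152 151 150 151 157 158 146 154 130  51 131 140 136 173 179 149 107  53  29  36
   31  29 128 160 149 148 146 144 142 145 144]
 [142 144 143 144 144 145 147 146 136 145 149 153 154 158 159 170 165 1
[... 1189 characters left out ...]
48 148 134 111 103 123 143 142 136  92  55  56  53  72  76  73 111 129 129 129 129 129 129 144 146 150  81  54  53  55  55  77  75  77 150 149 148 146 147 147 150
  150 148 146 146 144 142 141 143 145 145 145]
 [143 144 145 143 143 144 145 146 146 145 146 151 123 138 167 173 168 100  53  55  57  73  76  72 131 143 142 140 141 140 139 140 140 147  76  54  55  56  61  78  74  92 146 145 144 144 145 144 145
  146 144 145 144 144 145 143 142 144 144 144]
 [145 145 145 143 143 145 145 146 144 144 146 149  70 121 106 135 142  76  53  53  55  79  74  76 141 140 138 139 138 139 138 140 140 146  58  53  57  56  61  77  73 103 147 146 145 146 145 143 144
  146 146 143 146 148 146 144 142 142 143 144]]
```

>>> drive_tool(moves=[[0, 0, -0.5, 0, 0, 0, 1], [0, 0, -0.5, 0, 0, 0, 0.6], [0, 0, -0.5, 0, 0, 0, 0], [0, 0, -0.5, 0, 0, 0, -1], [0, 0, -0.5, 0, 0, 0, -1]], newtons=30)

```text
time: 28.2
tcp_pos: [461.7, 284.5, 54.7]
ee_rot: [0.004, 0.997, 0.079, 0.004]
ft_force: [-0.3, -0.5, -0.6]
width: 0.83
```

>>> drive_tool(moves=[[0, 0, 0, 0, 0, 0, -1], [0, 0, 20, 0, 0, 0, -1], [0, 0, 60, 0, 0, 0, -1], [0, 0, 110, 0, 0, 0, -1], [0, 0, 160, 0, 0, 0, -1]])

```text
time: 28.82
tcp_pos: [461.5, 284.7, 217.7]
ee_rot: [0.003, 0.997, 0.079, 0.005]
ft_force: [1.0, 0.6, -0.7]
width: 1.001
```

```bash
python3 - <<'E'
from m import *
for i in range(4): w=grab_frame("wrist")
s=bot.sense(); print(s["tcp_pos"],s["ft_force"],s["time"])
print("wrist",[(round(r["p"],2),np.round(r["centre"],1)) for r in mark_of("wrist","pin")[:2]])
f=grab_frame("scene"); print("scene",[(round(r["p"],2),np.round(r["centre"],1)) for r in mark_of("scene","pin")[:2]])
print([(n,np.round(recognise("scene",n)[0]["centre"])) for n in ["wrench","bearing","spray","jar","driver"] if recognise("scene",n)])
print("grip",[(round(r["p"],2),np.round(r["centre"],1)) for r in mark_of("scene","clamp_grip")[:3]])
g=cv2.cvtColor(f["pixels"],cv2.COLOR_RGB2GRAY)
for r in (228,229,230,231,232): print(r,g[r,344:398])
# wrist: column profile along pin axis
u=np.array([.1547,-.988,0]); o=np.array([470,229,70.]); gw=cv2.cvtColor(w["pixels"],cv2.COLOR_RGB2GRAY)
P=lambda a,z: proj(w,o+a*u+[0,0,z]).round(1)
print("head end,head face,ear outer,ear top outer edge",P(-75,0),P(-35,12),P(-35,28))
E
```

```text
[462.26 284.9  216.76] [1.09 0.44 0.26] 29.025
wrist [(0.92, array([471.1, 229. ,  63.7])), (0.56, array([286.6, 224.8,  14.7]))]
scene [(0.51, array([287.8, 218.8,  11.6])), (0.49, array([473. , 227.4,  69.5]))]
[('wrench', array([399.,   7.,   8.])), ('bearing', array([512.,   4.,  15.])), ('spray', array([572., 456., 112.])), ('jar', array([ 574., -454.,   63.])), ('driver', array([476., 241.,  72.]))]
grip [(0.61, array([550.5, 462.1,   1.5])), (0.59, array([ 364.2, -599. ,  176.6])), (0.5, array([ 603.6, -197.2,  129.6]))]
228 [144 145 144 143 144 145 140 146 148 148 147 147 148 149 113  93  60  96 138 135 145 149 149 148 148 150 149 146 145 148 149 113 105  93  50 130 138 134 181 183 169 169 169 169 169 168 167 167 146
 142 142 143 142 141]
229 [142 146 146 143 143 154 137 154 166 166 164 164 165 166 153 163  97  91 138 136 159 175 176 175 176 176 176 172 172 172 173 175 179 156  55  95 138 132 158 171 171 171 172 172 172 172 173 173 158
 139 141 142 141 140]
230 [145 145 144 144 141 176 163 160 169 168 167 168 167 168 168 173 120  69 133 127 145 167 167 166 166 166 165 165 165 166 166 166 169 147  55  90 129 115 131 164 164 165 165 166 168 169 170 171 160
 142 143 142 142 140]
231 [144 144 145 146 124 141 144 127 161 160 160 160 159 160 160 163 114  56  87  71  94 158 156 155 155 154 154 154 153 153 153 152 155 136  55  65  72  69 116 149 151 151 152 153 154 155 156 156 153
 141 143 142 142 141]
232 [144 143 144 146 119 101 109 117 133 130 132 130 130 130 130 134  95  58  76  74  87 127 126 125 123 124 123 124 122 123 123 123 126 111  55  70  76  74 117 129 129 130 132 133 133 133 134 134 141
 140 140 141 143 143]
head end,head face,ear outer,ear top outer edge [280.7 159.7] [280.8 209.4] [280.8 216. ]
```

```bash
python3 -c "
from plant import bot
print(bot.job_done())"
```

```text
the job is handed in; nothing more can be done
None
```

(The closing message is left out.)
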